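Fence and latch a dishwasher control unit in the test jig

ROBOT

A 6-joint arm with a two-finger parallel gripper is mounted at the origin on the work surface. World frame = base frame: x ahead of the robot, y to its left, z up, the work surface at z = 0. Lengths are in mm, angles in rad, forces in N, time in s.
With the tool pointing down it reaches from about 350 to 975 mm from the base axis. Payload 7.1 kg.
Tool frame: the origin (TCP) lies midway between the tips of the shut fingers; the grasp point (between the pads) lies 19 mm behind it (ctrl.hold_point_z is the distance from the TCP to the grasp point, in mm); x points along the fingers, y is the direction in which the jaws open and shut, and the axes are right-handed (so a half turn about x gives the same grasp; the last joint's range is limited). The gripper opens to 88 mm and grips with 3 to 60 N. Pads are 20 mm wide; open, the fingers measure 115 mm over their backs; the gripper's body (75 mm by 178 mm) begins 61 mm behind the grasp point.
Start: joints at [-1.161, 0.423, 1.63, -0, 1.089, -0.019], TCP at [259.877, -568.391, 222.675] pointing down, gripper open.
Joint ranges: [-3, 3], [-0.9, 2.11], [0.09, 2.58], [-1.31, 4.45], [0.11, 2.69], [-2.54, 2.54]. Speed limits (rad/s): [2.39, 2.39, 3.01, 3.14, 3.14, 3.14].

INTERFACE

Orientations are given as a rotation vector (axis times angle).
In Python, from workcell import ctrl, get_image, calibration gives the robot as it stands.
- The arm moves only by the tool move_arm, never from a script. Its argument "rows" is a list of rows, each a list of 5 numbers: the shift along the world's x, y, z in mm, then the turn about the world's z in rad, then the closure, from -1 (fully open) to 1 (shut). In form: [[tx, ty, tz, roll, jaw], ...]. A call has 1 to 12 rows; each row is the pose to reach, as a shift and turn from the pose measured when the call began; what a row does not reach only later rows make up. A row lasts 1/8 s, in which the tool goes at most 62.5 mm and 10.7 degrees, less where a joint would pass 70% of its speed; a pose out of reach is approached as far as the arm can. A call with a gripper value outside its range is refused whole. The fingers move at their own pace and stop on an object; the grip force is fixed at half the most. Time passes only in rows, so rows that repeat a pose let the fingers close. It gives the time, the measured TCP pose, the force and the opening at its end, in the units of the state.
- ctrl.get_obs(): the state, without advancing time (a new reading comes with each control period).
- get_image(name): name is "scene" or "top"; returns the picture (384x512x3 uint8, blue, green, red); there is no depth.
- calibration(name): a dict with "fx", "fy", "cx", "cy" (pixels), "D" ([k1, k2, p1, p2, k3] as OpenCV has them; the pictures are not rectified), "view" (4x4, takes a point from world to camera coordinates). Camera axes: x right, y up, looking along -z (the intrinsics and any distortion apply to the point x, -y, -z); pixel columns grow to the right and rows downward; lengths in mm; the calibration is good to about 2 mm. A picture is of the moment at which its call begins. calibration takes no time and is no camera call.
- ctrl.close_job(): hands the job in, once; it reports no verdict.
The state is a dict: "t": time; "qpos": joint angles; "qvel": joint speeds; "joint_torque": joint torques, N m; "ee_pos": TCP position; "orientation": TCP orientation; "ft_force": force on the tool from outside, world axes, zero at the start; "moment": the same for the moment, N m; "width": finger opening in mm.
Only numpy, scipy, OpenCV 4.12 (cv2) and the standard library are available. Lean on these libraries where they do the work, as an engineer would, in place of code of your own. Each camera call takes 0.05 s, during which the arm holds its last target.

TASK

Set the white control unit flat on the jig's metal plate, its orange sockets facing away from the long blue fence, and push it square and flush against both blue fences, right into their corner. Then, with the unit home, swing the steel hold-down bar by its red knob over the unit until it rests fully home in the yellow catch. Leave the other parts on the bench where they are.

Things in the scene. Friction and masses are not known exactly. Their poses are not given: they have to be found in the camera images.
- unit: White dishwasher control unit, a loose box 56 (its x) x 110 (its y) x 36 mm high, about 0.3 kg, lying flat on the bench. Three orange sockets line its -x long side (seen on top and on that face), a black window lies on top. Origin: centre of the underside.
- unit_corner (a point): Bottom corner of the control unit at its +x, +y end (28, 55, 0 mm from its origin), axes as the unit's. This is the corner that goes into the fence corner.
- jig: Test jig fixed to the bench: aluminium plate 195 (x) x 240 (y) x 10 mm with two blue fences, 10 mm thick, 24 mm high above the plate. The long fence runs along y at the far (+x) side (180 mm from the corner to -y), the short one along x at the +y side (95 mm from the corner to -x). A pivot post, 9 mm radius, stands behind the long fence. Origin: centre of the plate's underside.
- jig_corner (a point): Inner corner of the two fences at the plate's top (47.5, 65, 10 mm from the jig's origin), axes as the jig's. The unit goes to its -x, -y side, where the plate is free for 145 mm towards -x and 185 mm towards -y. When home, unit_corner coincides with it and the axes agree.
- latch (a joint): Angle of the hold-down bar about its vertical pivot, rad: 0 = fully home in the catch, growing (clockwise from above) as it opens; at most 1.4. Stays where it is left by light friction.
- latch_hinge (a point): Pivot axis of the steel hold-down bar (20 mm to +x and 70 mm to -y of jig_corner), at the bar's top, 59 mm above the bench. Bar 16 mm wide, 8 mm thick, its underside 51 mm above the bench, 5 mm over the unit on the plate. Closed, it points from the pivot along (-0.555, 0.832) in the jig's x, y, across the corner.
- latch_knob (a point): Centre of the upright red knob near the bar's free end, 147 mm from the pivot axis: a cylinder 14 mm in diameter, 26 mm high, standing on the bar (59 to 85 mm above the bench). The yellow catch is a C bracket on the plate, 112 mm from the pivot along the closed bar, 14 mm wide along it, its top 65 mm above the bench, open to the side the bar comes from.
- dispenser: Bystander: loose black detergent dispenser, 80 x 105 x 34 mm. Origin: centre of underside.
- pump: Bystander: loose steel drain pump on a foot, 60 x 90 x 80 mm. Origin: centre of underside.
- screwdriver: Bystander: loose screwdriver, about 200 mm long. Origin: underside, middle.
- filter: Bystander: loose white round filter, 72 mm diameter, 80 mm high. Origin: centre of underside.
- roller: Bystander: loose grey basket wheel, 42 mm diameter, 22 mm high. Origin: centre of underside.

How it is judged (in metres and radians):
On the way, in this order (a step that is already met when the one before it is completed fails the run):
1. the unit sits flat, square and flush in the fence corner while the bar is still open (x of unit_corner in the frame of jig_corner between -0.003 and 0.003 m and y of unit_corner in the frame of jig_corner between -0.003 and 0.003 m and z of unit_corner in the frame of jig_corner between -0.003 and 0.003 m and angle between the y axis of unit and the y axis of jig, either way round below 0.025 rad and angle between unit's own z axis and vertical below 0.03 rad and value of joint latch above 0.4 rad), for 0.2 s.
2. the bar is swung home into the catch (value of joint latch below 0.05 rad), for 0.2 s.
At the end, for the whole second after the job is handed in: The control unit lies flat on the plate, sockets away from the long fence, its corner within 3 mm of the fence corner and square within 0.025 rad, at rest; the hold-down bar is within 0.05 rad of fully home in the catch (x of unit_corner in the frame of jig_corner between -0.003 and 0.003 m and y of unit_corner in the frame of jig_corner between -0.003 and 0.003 m and z of unit_corner in the frame of jig_corner between -0.003 and 0.003 m and angle between the y axis of unit and the y axis of jig, either way round below 0.025 rad and angle between unit's own z axis and vertical below 0.03 rad and value of joint latch below 0.05 rad and linear speed of unit below 0.01 m/s and velocity of joint latch between -0.05 and 0.05 rad/s); the robot touches nothing.
It fails at once if another part on the bench is moved more than 25 mm (distance of any of dispenser, pump, screwdriver, filter, roller from where it was at the start of the episode above 0.025 m).
It also fails if it takes over 62 s, if anything falls off the work surface, if the arm or the gripper's body presses on something with over 40 N, if the wrist force passes 120 N, or if a joint passes its speed limit or range.

## Working session

There is one attempt and no reset: what is moved stays moved. The work goes in short steps, Python scripts to look and compute and a tool call to move; the robot and the scene stay as the last step left them, time stands still between calls to the robot, and variables do not carry over. Pictures are saved under pics/ and viewed, and the job is handed in when it is done.

Besides the shell and the picture viewer there is one more tool, called after "Request:" in YAML: its name, and indented under it one key for each argument. move_arm: Moves the arm, as the interface text tells. Its arguments: {"type":"object","properties":{"rows":{"type":"array"}},"required":["rows"]}

```bash
ls; mkdir -p pics; python3 - <<'E'
from workcell import ctrl,get_image,calibration
import cv2
for n in("scene","top"):
    im=get_image(n); cv2.imwrite(f"pics/{n}0.png",im)
    print(n,calibration(n))
print(ctrl.get_obs(),ctrl.hold_point_z)
E
```

```text
pics
scene {'fx': 375.55685456578186, 'fy': 375.55685456578186, 'cx': 252.16273680637414, 'cy': 196.7578532295847, 'D': array([0.01400584, 0.        , 0.        , 0.        , 0.        ]), 'view': array([[ 2.57830714e-01,  9.65924773e-01,  2.26418958e-02,
        -1.70075094e+02],
       [-5.33959625e-01,  1.22919123e-01,  8.36527350e-01,
         2.49645660e+02],
       [ 8.05239369e-01, -2.27772302e-01,  5.47457155e-01,
        -1.62260013e+03],
       [ 0.00000000e+00,  0.00000000e+00,  0.00000000e+00,
         1.00000000e+00]])}
top {'fx': 367.0096752911795, 'fy': 367.0096752911795, 'cx': 256.8087615700871, 'cy': 190.83226668101096, 'D': array([-0.04645925,  0.        ,  0.        ,  0.        ,  0.        ]), 'view': array([[ 5.23965081e-03, -9.99975619e-01,  4.61607795e-03,
         1.23951116e+01],
       [ 9.93562233e-01,  5.72833444e-03,  1.13142720e-01,
        -6.21591637e+02],
       [-1.13166404e-01,  3.99353237e-03,  9.93568023e-01,
        -1.16256898e+03],
       [ 0.00000000e+00,  0.00000000e+00,  0.00000000e+00,
         1.00000000e+00]])}
{'t': 0.1, 'qpos': array([-1.16097770e+00,  4.23782200e-01,  1.63056863e+00,  7.03943178e-06,
        1.08859470e+00, -1.90030804e-02]), 'qvel': array([ 0.00054696, -0.00231086, -0.00163039, -0.00114925,  0.00026141,
        0.00210647]), 'joint_torque': array([-7.05552156e-04, -5.45614493e+01, -2.74323928e+01,  6.44448982e-02,
        1.87878491e-02, -2.92098173e-05]), 'ee_pos': array([ 259.70704463, -567.9597534 ,  221.98598657]), 'orientation': array([ 1.9847329 ,  0.43359419, -1.98525412]), 'ft_force': array([-0.03995699,  0.34495395, -0.60373042]), 'moment': array([-0.02074886, -0.00940838, -0.01035239]), 'width': 87.59684887108293} 18.700000000000003
```

View pics/scene0.png

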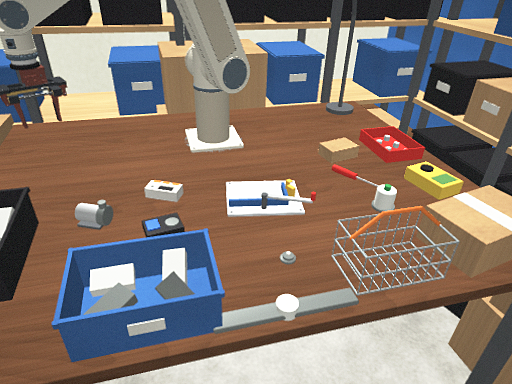

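View pics/top0.png

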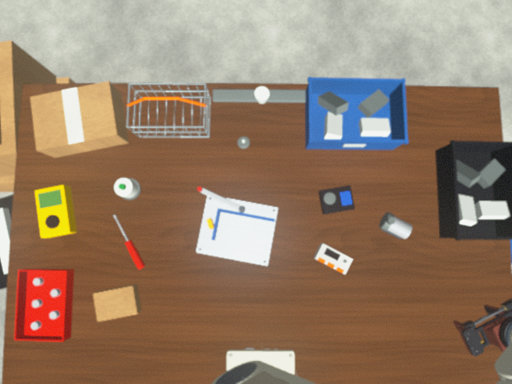

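The unit is at top px (334,259) and the jig at about (237,230), with the bar open and the red knob at (200,190). The bystanders are well clear of both. I'll enlarge the crops.

```bash
python3 - <<'E'
import cv2,numpy as np
t=cv2.imread("pics/top0.png");s=cv2.imread("pics/scene0.png")
a=cv2.resize(t[180:275,185:285],None,fx=6,fy=6,interpolation=cv2.INTER_CUBIC)
cv2.imwrite("pics/c1.png",a)
b=cv2.resize(t[235:285,305:365],None,fx=8,fy=8,interpolation=cv2.INTER_CUBIC)
cv2.imwrite("pics/c2.png",b)
c=cv2.resize(s[165:225,135:325],None,fx=4,fy=4,interpolation=cv2.INTER_CUBIC)
cv2.imwrite("pics/c3.png",c)
E
```

```text
(no output)
```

View pics/c1.png

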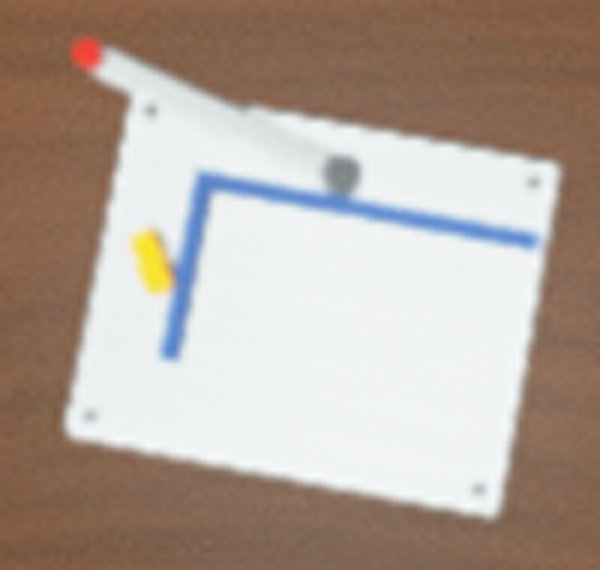

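View pics/c2.png

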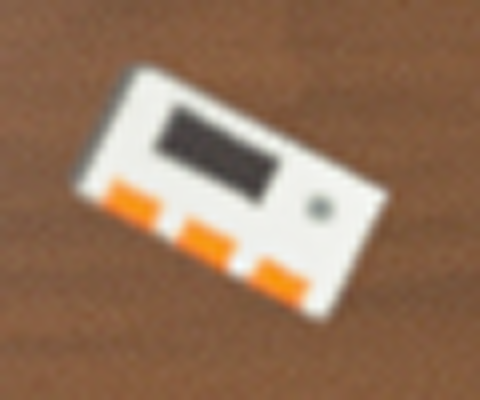

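View pics/c3.png

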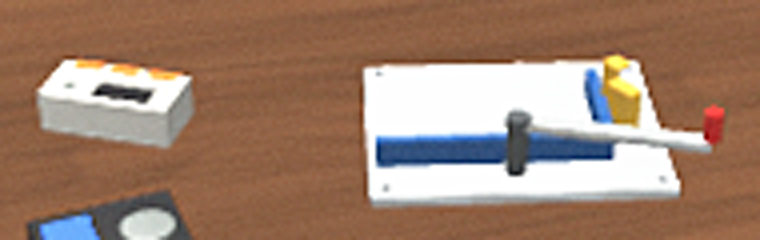

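```bash
cat > h.py <<'E'
import cv2,numpy as np
from workcell import ctrl,get_image,calibration
def ray(n,uv):
    c=calibration(n);K=np.array([[c['fx'],0,c['cx']],[0,c['fy'],c['cy']],[0,0,1]])
    p=cv2.undistortPoints(np.array(uv,float).reshape(-1,1,2),K,np.array(c['D'])).reshape(-1,2)
    R=c['view'][:3,:3];t=c['view'][:3,3]
    d=np.c_[p[:,0],-p[:,1],-np.ones(len(p))]@R
    return -R.T@t,d
def onz(n,uv,z):
    o,d=ray(n,uv); return o+d*((z-o[2])/d[:,2])[:,None]
def tri(uv1,uv2):
    o1,d1=ray("top",[uv1]);o2,d2=ray("scene",[uv2]);d1=d1[0];d2=d2[0]
    s=np.linalg.lstsq(np.c_[d1,-d2],o2-o1,rcond=None)[0]
    a=o1+s[0]*d1;b=o2+s[1]*d2
    return (a+b)/2,np.linalg.norm(a-b)
def cent(m):
    M=cv2.moments(m.astype(np.uint8),True);return (M['m10']/M['m00'],M['m01']/M['m00'])
def mask(im,lo,hi,roi):
    h=cv2.cvtColor(im,cv2.COLOR_BGR2HSV);m=cv2.inRange(h,lo,hi)
    r=np.zeros_like(m);x0,y0,x1,y1=roi;r[y0:y1,x0:x1]=m[y0:y1,x0:x1];return r
E
python3 - <<'E'
from h import *
t=cv2.imread("pics/top0.png");s=cv2.imread("pics/scene0.png")
np.set_printoptions(precision=1,suppress=True)
# knob
k1=cent(mask(t,(0,150,120),(6,255,255),(190,180,215,200)));k2=cent(mask(s,(0,150,80),(6,255,255),(300,180,325,210)))
print("knob",k1,k2,tri(k1,k2))
# unit sockets: orange
m1=mask(t,(7,150,150),(20,255,255),(305,235,365,285))
n,l,st,c=cv2.connectedComponentsWithStats(m1);print("sock",st[1:,4],c[1:],onz("top",c[1:],36))
# unit outline: non-brown low sat + orange + dark
hs=cv2.cvtColor(t,cv2.COLOR_BGR2HSV)
m=mask(t,(0,0,140),(180,60,255),(305,235,365,285))|m1
cs,_=cv2.findContours(m,cv2.RETR_EXTERNAL,cv2.CHAIN_APPROX_NONE);cn=max(cs,key=cv2.contourArea)
b=cv2.boxPoints(cv2.minAreaRect(cn));w=onz("top",b,36);print("unit box",b,w,np.linalg.norm(np.diff(w,axis=0),axis=1))
p=onz("top",cn.reshape(-1,2).astype(float),36)[:,:2].astype(np.float32);r=cv2.minAreaRect(p);print(r)
# fences
mb=mask(t,(100,80,80),(120,255,255),(200,195,285,250))
cs,_=cv2.findContours(mb,cv2.RETR_EXTERNAL,cv2.CHAIN_APPROX_NONE);cn=max(cs,key=cv2.contourArea)
print("fencearea",cv2.contourArea(cn))
ys,xs=np.nonzero(mb);P=onz("top",np.c_[xs,ys],34)[:,:2]
# plate
mp=mask(t,(0,0,150),(180,60,255),(185,180,290,275))
cs,_=cv2.findContours(mp|mb,cv2.RETR_EXTERNAL,cv2.CHAIN_APPROX_NONE);cn=max(cs,key=cv2.contourArea)
p=onz("top",cn.reshape(-1,2).astype(float),10)[:,:2].astype(np.float32);print("plate",cv2.minAreaRect(p))
np.save("fence.npy",P);print(P.min(0),P.max(0))
for off in (0,):
  # split: short fence / long fence by line fit via ransac on initial yaw
  th=-0.17;
  for it in range(3):
    ex=np.array([np.cos(th),np.sin(th)]);ey=np.array([-np.sin(th),np.cos(th)])
    u=P@ex;v=P@ey
    L=(u>u.max()-14)&(v<v.max()-25); S=(v>v.max()-14)&(u<u.max()-25)
    d=cv2.fitLine(P[L].astype(np.float32),cv2.DIST_HUBER,0,.01,.01).ravel();e=cv2.fitLine(P[S].astype(np.float32),cv2.DIST_HUBER,0,.01,.01).ravel()
    dl=d[:2]*np.sign(d[1]);ds=e[:2]*np.sign(e[0])
    th=np.arctan2(-dl[0],dl[1])
  print("yaw long",th,"short",np.arctan2(ds[1],ds[0]))
  print(L.sum(),S.sum())
  cl=np.median(u[L]);cs_=np.median(v[S]);print("long centre u",u[L].mean(),"spread",u[L].min(),u[L].max(),"short v",v[S].mean(),v[S].min(),v[S].max())
  c=(u[L].mean()-5)*ex+(v[S].mean()-5)*ey;print("corner",c,"lens",v.max()-v.min(),u.max()-u.min())
E
```

```text
knob (198.57894736842104, 188.10526315789474) (313.0232558139535, 195.72093023255815) (array([624. , 198.3,  74.6]), np.float64(3.668037058336925))
sock [23 26 23] [[320.8 260.6]
 [330.  265.5]
 [339.2 270.3]] [[ 397.5 -190.4   36. ]
 [ 382.1 -219.8   36. ]
 [ 366.9 -249.3   36. ]]
unit box [[313.2 258.8]
 [322.1 241.9]
 [353.6 258.5]
 [344.8 275.3]] [[ 403.4 -166.2   36. ]
 [ 457.1 -195.4   36. ]
 [ 404.4 -296.5   36. ]
 [ 351.  -266.9   36. ]] [ 61.1 114.1  61. ]
((403.9516296386719, -231.2725372314453), (113.08000183105469, 61.07036590576172), 62.467105865478516)
fencearea 121.0
plate ((504.25762939453125, 88.96037292480469), (265.90069580078125, 214.28152465820312), 79.24333953857422)
[464.6 -37.1] [561.6 159.5]
yaw long -0.18015642 short -0.19169039
115 61
long centre u 525.8675835690044 spread 522.1206615245032 531.3079794184175 short v 237.83959346324298 233.5811723623713 241.92598667702663
corner [554.2 135.7] lens 184.06507556134684 102.75598469099737
```

```bash
python3 - <<'E'
from h import *
np.set_printoptions(precision=2,suppress=True)
t=cv2.imread("pics/top0.png").astype(float);s=cv2.imread("pics/scene0.png")
o,_=ray("top",[(0,0)]);print("cam",o, "scene", ray("scene",[(0,0)])[0])
w=np.clip(t[:,:,0]-t[:,:,2]-25,0,None)
# long fence columns 222..270
pts=[]
for x in range(223,272):
    y0=int(210.5+(x-219)*57/330); r=np.arange(y0-4,y0+6); ww=w[r,x]
    if ww.sum()>100: pts.append((x,(ww*r).sum()/ww.sum()))
P=onz("top",pts,34)[:,:2].astype(np.float32);d=cv2.fitLine(P,cv2.DIST_HUBER,0,.01,.01).ravel()
print("long",np.arctan2(-d[0],d[1]) if d[1]>0 else np.arctan2(d[0],-d[1]),d)
Lp,Ld=d[2:],d[:2]
pts=[]
for y in range(216,239):
    x0=int(218.5-(y-212)*32/170); r=np.arange(x0-4,x0+5); ww=w[y,r]
    if ww.sum()>100: pts.append(((ww*r).sum()/ww.sum(),y))
P=onz("top",pts,34)[:,:2].astype(np.float32);d=cv2.fitLine(P,cv2.DIST_HUBER,0,.01,.01).ravel()
sg=np.sign(d[0]);print("short",np.arctan2(sg*d[1],sg*d[0]))
# intersect centre lines
k=np.linalg.solve(np.c_[Ld,-d[:2]],d[2:]-Lp);I=Lp+k[0]*Ld;print("centreline X",I)
# screws: darker spots on plate
g=cv2.cvtColor(t.astype(np.uint8),cv2.COLOR_BGR2GRAY).astype(float)
sc=[]
for c in [(210,198.5),(274,210.5),(264.7,261.5),(200,249)]:
    x,y=map(int,np.round(c));r=g[y-3:y+4,x-3:x+4];ww=np.clip(np.median(r)-10-r,0,None);yy,xx=np.mgrid[y-3:y+4,x-3:x+4]
    sc.append(((ww*xx).sum()/ww.sum(),(ww*yy).sum()/ww.sum()))
S=onz("top",sc,10);print(sc,S)
a=S[0]-S[1];b=S[3]-S[2];print("yaw",np.arctan2(-a[0],a[1]),np.arctan2(-b[0],b[1]),np.linalg.norm(a[:2]),np.linalg.norm(b[:2]),np.linalg.norm((S[0]-S[3])[:2]),"centre",S.mean(0))
th=-0.185;R=np.array([[np.cos(th),-np.sin(th)],[np.sin(th),np.cos(th)]])
print("corner via fence",I-R@[5,5],"via screws",S.mean(0)[:2]+R@[47.5,65])
E
```

```text
cam [ 485.96   20.6  1225.36] scene [1483.73 -235.99  683.32]
long -0.17751713 [  0.18   0.98 543.07  46.93]
short -0.17680871
centreline X [559.77 139.98]
[(np.float64(209.68067226890756), np.float64(197.94957983193277)), (np.float64(275.7186311787072), np.float64(210.0874524714829)), (np.float64(266.1497975708502), np.float64(263.5323886639676)), (np.float64(199.05084745762713), np.float64(248.8135593220339))] [[599.66 172.35  10.  ]
 [560.51 -47.31  10.  ]
 [385.61 -16.04  10.  ]
 [431.94 204.11  10.  ]]
yaw -0.17636945236658813 -0.2074046149980502 223.11340154594362 224.97405547333923 170.6999755500041 centre [494.43  78.28  10.  ]
corner via fence [553.93 135.99] via screws [553.08 133.43]
```

```bash
python3 - <<'E'
from h import *
np.set_printoptions(precision=2,suppress=True)
t=cv2.imread("pics/top0.png");s=cv2.imread("pics/scene0.png")
a=mask(t,(0,0,0),(180,255,95),(322,245,342,262));b=mask(s,(0,0,0),(180,255,80),(157,184,176,193))
print(a.astype(bool).sum(),b.astype(bool).sum(),cent(a),cent(b),"window",tri(cent(a),cent(b)),onz("top",[cent(a)],36),onz("scene",[cent(b)],36))
# sides midpoint of unit top-face in top view: white corners by eye
print("topcorners",onz("top",[(305+80/8-.5,235+190/8-.5),(305+140/8-.5,235+66/8-.5),(305+388/8-.5,235+190/8-.5),(305+325/8-.5,235+320/8-.5)],36))
print("fence end",tri((185+535/6-.5,180+240/6-.5),(135+378/4-.5,165+140/4-.5)))
print("post top",tri((185+341/6-.5,180+172/6-.5),(135+519/4-.5,165+117/4-.5)))
E
```

```text
62 31 (331.6774193548387, 253.91935483870967) (165.29032258064515, 187.80645161290323) window (array([ 418.78, -226.32,   36.58]), np.float64(1.3341703112904495)) [[ 418.84 -225.77   36.  ]] [[ 417.49 -226.96   36.  ]]
topcorners [[ 404.98 -170.26   36.  ]
 [ 454.38 -194.99   36.  ]
 [ 405.15 -294.46   36.  ]
 [ 353.7  -268.09   36.  ]]
fence end (array([528.34, -39.83,  34.43]), np.float64(1.124852096114366))
post top (array([562.53,  63.79,  62.29]), np.float64(1.9508738805942623))
```

```bash
cat > st.py <<'E'
from h import *
from scipy.spatial.transform import Rotation as Ro
np.set_printoptions(precision=3,suppress=True)
o=ctrl.get_obs();R=Ro.from_rotvec(o['orientation']).as_matrix()
print("t",o['t'],"tcp",o['ee_pos'],"jaw yaw",np.arctan2(R[1,1],R[0,1]),"toolx",R[:,0],"q",o['qpos'],"F",o['ft_force'],"M",o['moment'],"w",o['width'])
E
python3 st.py
```

```text
t 0.1 tcp [ 259.707 -567.96   221.986] jaw yaw -1.141977862495716 toolx [-0.001  0.001 -1.   ] q [-1.161  0.424  1.631  0.     1.089 -0.019] F [-0.04   0.345 -0.604] M [-0.021 -0.009 -0.01 ] w 87.59684887108293
```

Request:
move_arm:
  rows:
    - [50,115,0,0.17,-1]
    - [100,232,-30,0.34,-1]
    - [130,300,-60,0.5,-1]
    - [152,349,-100,0.662,-1]
    - [152,349,-120,0.662,-1]
    - [152,349,-120,0.662,-1]
    - [152,349,-120,0.662,-1]
    - [152,349,-120,0.662,-1]
    - [152,349,-120,0.662,-1]

```text
t: 1.23
ee_pos: [411.8, -219.6, 102.3]
orientation: [1.553, 0.943, -1.554]
ft_force: [-1.6, -0.7, 0.4]
width: 87.7
```

```bash
python3 st.py; python3 - <<'E'
from h import *
for n,r in (("top",(290,210,390,300)),("scene",(100,80,230,220))):
    im=get_image(n);x0,y0,x1,y1=r;cv2.imwrite(f"pics/{n}1.png",cv2.resize(im[y0:y1,x0:x1],None,fx=4,fy=4,interpolation=cv2.INTER_CUBIC))
E
```

```text
t 1.225 tcp [ 411.83  -219.594  102.289] jaw yaw -0.4797649590659247 toolx [-0.001  0.    -1.   ] q [-0.515  0.391  2.053 -0.     0.699 -0.035] F [-1.611 -0.688  0.417] M [-0.01  -0.073  0.044] w 87.71749288107654
```

View pics/scene1.png

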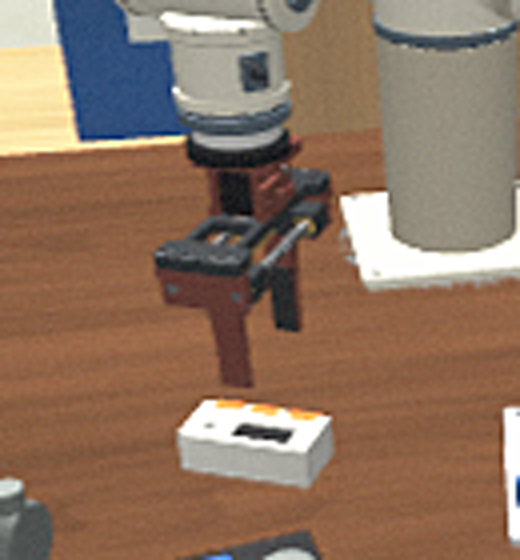

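The open fingers straddle the unit along its short side and sit centred over it (scene crop about (250,350)). Next I'll go down and grip the top 9 mm.

Request:
move_arm:
  rows:
    - [0,0,-40,0,-1]
    - [0,0.5,-70,0,-1]
    - [0,0.5,-75,0,-1]
    - [0,0.5,-75,0,-1]
    - [0,0.5,-75,0,1]
    - [0,0.5,-75,0,1]
    - [0,0.5,-75,0,1]
    - [0,0.5,-75,0,1]
    - [0,0.5,-75,0,1]
    - [0,0.5,-75,0,1]

```text
t: 2.58
ee_pos: [411.7, -219.5, 27.9]
orientation: [1.554, 0.942, -1.554]
ft_force: [-1.4, -0.1, 6.6]
width: 55.3
```

```bash
python3 st.py
```

```text
t 2.575 tcp [ 411.738 -219.509   27.946] jaw yaw -0.48123638076078346 toolx [-0.  0. -1.] q [-0.515  0.539  2.074 -0.     0.528 -0.034] F [-1.427 -0.105  6.561] M [ 0.209  0.328 -0.041] w 55.32111759282835
```

Request:
move_arm:
  rows:
    - [0,0,20,0,1]
    - [0,0,50,0,1]
    - [15,50,50,0.08,1]
    - [30,105,50,0.16,1]
    - [48,160,50,0.24,1]
    - [64,215,50,0.303,1]
    - [80,265,50,0.303,1]
    - [90,309,50,0.303,1]
    - [90,309,50,0.303,1]
    - [90,309,50,0.303,1]
    - [90,309,50,0.303,1]

```text
t: 3.95
ee_pos: [501.0, 88.4, 77.7]
orientation: [1.339, 1.12, -1.342]
ft_force: [-0.3, 0.2, -3.9]
width: 55.5
```

```bash
python3 st.py; python3 - <<'E'
from h import *
for n,r in (("top",(185,180,285,275)),("scene",(180,80,330,230))):
    im=get_image(n);x0,y0,x1,y1=r;cv2.imwrite(f"pics/{n}2.png",cv2.resize(im[y0:y1,x0:x1],None,fx=4,fy=4,interpolation=cv2.INTER_CUBIC))
E
```

```text
t 3.95 tcp [501.032  88.36   77.661] jaw yaw -0.1796531675388989 toolx [-0.001 -0.    -1.   ] q [ 0.151  0.482  1.972 -0.     0.689  0.331] F [-0.306  0.243 -3.861] M [ 0.058 -0.063 -0.003] w 55.51982212953433
```

View pics/scene2.png

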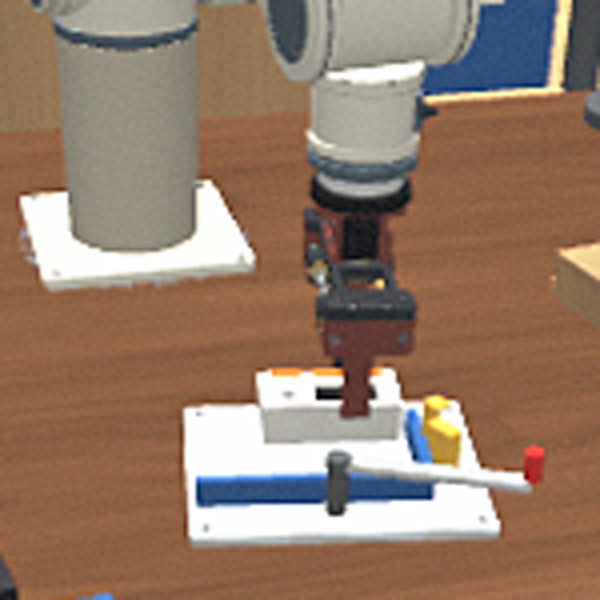

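View pics/top2.png

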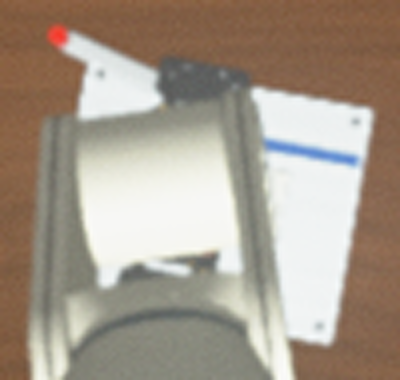

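The unit is held level above the plate, with its +y end near scene crop (401,393). I'll check how far that end is from the corner.

```bash
python3 - <<'E'
from h import *
np.set_printoptions(precision=2,suppress=True)
th=-.177;R=np.array([[np.cos(th),-np.sin(th)],[np.sin(th),np.cos(th)]])
C=np.array([554.5,137])
for lab,p,z in (("++top",(385,402),85.7),("++top2",(401,396),85.7),("++bot",(403,438),49.7),("-+bot",(265,441),49.7)):
    q=onz("scene",[(180+p[0]/4-.4,80+p[1]/4-.4)],z)[0];print(lab,q,(q[:2]-C)@R)
q=np.array([501,88.4]);print((q-C)@R)
E
python3 - <<'E'
import cv2
im=cv2.imread("pics/scene2.png")[340:560,170:560]
cv2.imwrite("pics/scene2b.png",cv2.resize(im,None,fx=2,fy=2,interpolation=cv2.INTER_CUBIC))
E
```

```text
++top [529.45 109.41  85.7 ] [-19.8  -31.57]
++top2 [523.41 124.6   85.7 ] [-28.42 -17.68]
++bot [528.84 126.86  49.7 ] [-23.47 -14.5 ]
-+bot [508.65  18.43  49.7 ] [ -24.26 -124.79]
[-44.11 -57.26]
```

View pics/scene2b.png

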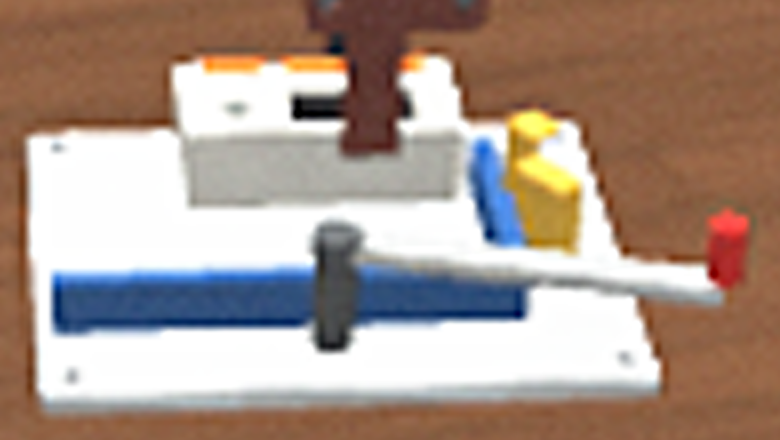

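Request:
move_arm:
  rows:
    - [0,0,-20,0,1]
    - [0,0,-32,0,1]
    - [0,0,-37,0,1]
    - [0,0,-39,0,1]
    - [0,0,-40,0,1]
    - [0,0,-40,0,1]

```text
t: 4.8
ee_pos: [501.6, 88.5, 38.2]
orientation: [1.34, 1.119, -1.341]
ft_force: [0.0, 0.2, -4.5]
width: 55.6
```

```bash
python3 st.py
```

```text
t 4.8 tcp [501.614  88.455  38.154] jaw yaw -0.17983839511387736 toolx [-0. -0. -1.] q [ 0.151  0.556  1.98  -0.     0.605  0.331] F [ 0.003  0.161 -4.532] M [-0.009 -0.022  0.04 ] w 55.630791479451055
```

Request:
move_arm:
  rows:
    - [0,0,-0.7,0,1]
    - [0,0,-1.2,0,1]
    - [0,0,-1.2,0,1]

```text
t: 5.18
ee_pos: [501.7, 88.5, 37.9]
orientation: [1.34, 1.119, -1.34]
ft_force: [-3.2, -0.5, 9.7]
width: 55.9
```

Request:
move_arm:
  rows:
    - [1.1,5.9,0,0,1]
    - [2.1,11.8,0,0,1]
    - [2.1,11.8,0,0,1]
    - [2.1,11.8,0,0,1]

```text
t: 5.68
ee_pos: [504.1, 100.6, 38.0]
orientation: [1.341, 1.119, -1.34]
ft_force: [-0.0, 1.8, -2.5]
width: 55.6
```

Request:
move_arm:
  rows:
    - [0.2,1,0,0,1]
    - [0.35,2,0,0,1]
    - [0.35,2,0,0,1]

```text
t: 6.05
ee_pos: [504.3, 102.4, 38.0]
orientation: [1.34, 1.119, -1.34]
ft_force: [-0.5, -2.2, 0.1]
width: 55.9
```

Request:
move_arm:
  rows:
    - [0.2,1,0,0,1]
    - [0.35,2,0,0,1]
    - [0.35,2,0,0,1]

```text
t: 6.42
ee_pos: [504.6, 104.5, 38.0]
orientation: [1.34, 1.119, -1.34]
ft_force: [0.5, -2.2, -0.3]
width: 55.7
```

Request:
move_arm:
  rows:
    - [0.2,1,0,0,1]
    - [0.35,2,0,0,1]
    - [0.35,2,0,0,1]

```text
t: 6.8
ee_pos: [504.7, 104.7, 38.0]
orientation: [1.337, 1.118, -1.341]
ft_force: [-0.6, -16.3, 2.8]
width: 55.8
```

Contact with the short fence. Next I'll slide along +x to the long fence.

Request:
move_arm:
  rows:
    - [5.9,-1,0,0,1]
    - [11.8,-2.1,0,0,1]
    - [11.8,-2.1,0,0,1]
    - [11.8,-2.1,0,0,1]

```text
t: 7.3
ee_pos: [516.0, 102.5, 38.0]
orientation: [1.336, 1.119, -1.341]
ft_force: [-4.0, -2.3, 4.8]
width: 55.4
```

Request:
move_arm:
  rows:
    - [1,-0.2,0,0,1]
    - [2,-0.35,0,0,1]
    - [2,-0.35,0,0,1]

```text
t: 7.68
ee_pos: [516.1, 102.5, 38.0]
orientation: [1.335, 1.121, -1.344]
ft_force: [-10.7, 0.2, 10.0]
width: 55.4
```

Request:
move_arm:
  rows:
    - [0.7,-0.1,0,0,1]
    - [1.5,-0.26,0,0,1]
    - [1.5,-0.26,0,0,1]

```text
t: 8.05
ee_pos: [516.2, 102.4, 38.1]
orientation: [1.333, 1.123, -1.346]
ft_force: [-7.4, 0.5, 7.9]
width: 55.9
```

```bash
python3 st.py; python3 - <<'E'
from h import *
im=get_image("scene");cv2.imwrite("pics/scene3.png",im)
cv2.imwrite("pics/scene3b.png",cv2.resize(im[160:225,215:325],None,fx=7,fy=7,interpolation=cv2.INTER_CUBIC))
im=get_image("top");cv2.imwrite("pics/top3.png",im)
cv2.imwrite("pics/top3b.png",cv2.resize(im[180:275,185:285],None,fx=6,fy=6,interpolation=cv2.INTER_CUBIC))
E
```

```text
t 8.05 tcp [516.191 102.441  38.07 ] jaw yaw -0.17806529783507324 toolx [-0.007 -0.003 -1.   ] q [ 0.174  0.574  1.938 -0.002  0.637  0.354] F [-7.434  0.51   7.863] M [0.066 1.274 0.199] w 55.92109420012088
```

View pics/scene3b.png

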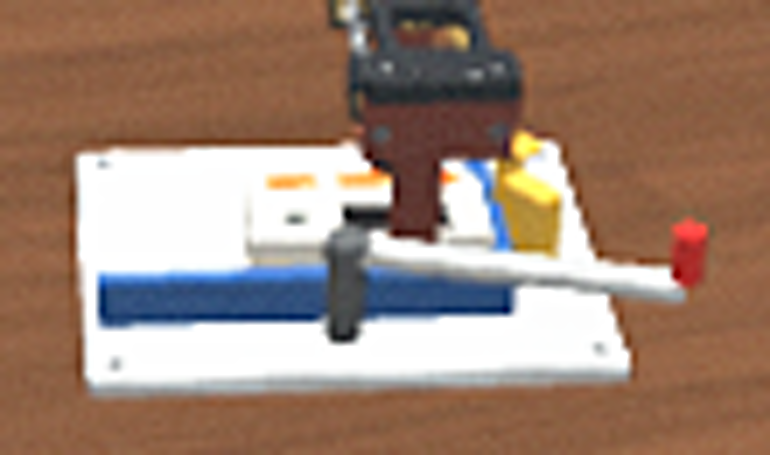

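View pics/top3b.png

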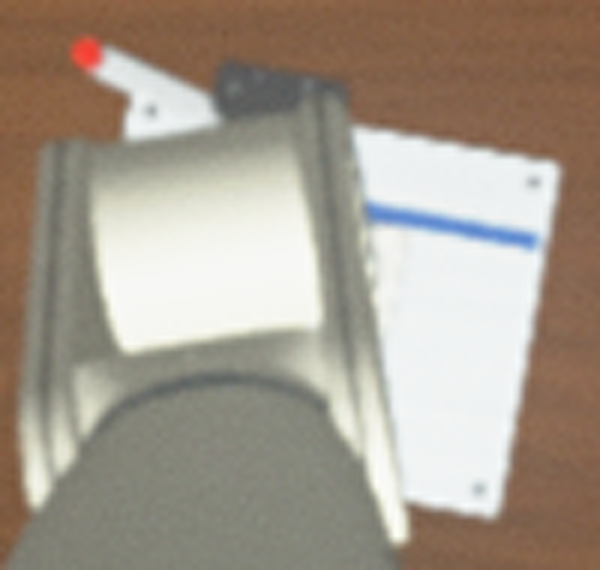

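```bash
python3 - <<'E'
from h import *
np.set_printoptions(precision=2,suppress=True)
th=-.177;R=np.array([[np.cos(th),-np.sin(th)],[np.sin(th),np.cos(th)]])
C=np.array([554.5,137])
im=cv2.imread("pics/scene3.png")
for x in (252,256,260):
    print(x,[tuple(im[y,x]) for y in range(190,210)])
for lab,p,z in (("unit edge",(250,246),46),("unit edge",(290,248),46),("unitedge",(470,241),46),("unitedge",(492,241),46),("fence in",(200,274),34),("fence out",(200,285),34)):
    q=onz("scene",[(215+p[0]/7-.4,160+p[1]/7-.4)],z)[0];print(lab,q,(q[:2]-C)@R)
E
```

```text
252 [(np.uint8(254), np.uint8(255), np.uint8(255)), (np.uint8(254), np.uint8(255), np.uint8(255)), (np.uint8(255), np.uint8(255), np.uint8(255)), (np.uint8(255), np.uint8(255), np.uint8(255)), (np.uint8(218), np.uint8(224), np.uint8(224)), (np.uint8(156), np.uint8(165), np.uint8(168)), (np.uint8(167), np.uint8(175), np.uint8(178)), (np.uint8(161), np.uint8(182), np.uint8(189)), (np.uint8(225), np.uint8(154), np.uint8(114)), (np.uint8(221), np.uint8(131), np.uint8(70)), (np.uint8(145), np.uint8(92), np.uint8(55)), (np.uint8(119), np.uint8(78), np.uint8(47)), (np.uint8(123), np.uint8(80), np.uint8(50)), (np.uint8(128), np.uint8(85), np.uint8(55)), (np.uint8(119), np.uint8(75), np.uint8(42)), (np.uint8(104), np.uint8(49), np.uint8(11)), (np.uint8(255), np.uint8(255), np.uint8(255)), (np.uint8(255), np.uint8(255), np.uint8(255)), (np.uint8(254), np.uint8(255), np.uint8(255)), (np.uint8(254), np.uint8(254), np.uint8(254))]
256 [(np.uint8(210), np.uint8(217), np.uint8(214)), (np.uint8(129), np.uint8(134), np.uint8(126)), (np.uint8(255), np.uint8(255), np.uint8(255)), (np.uint8(255), np.uin
[... 1289 characters left out ...]
t8(123), np.uint8(81), np.uint8(52)), (np.uint8(125), np.uint8(82), np.uint8(51)), (np.uint8(122), np.uint8(78), np.uint8(51)), (np.uint8(123), np.uint8(73), np.uint8(44)), (np.uint8(127), np.uint8(94), np.uint8(74)), (np.uint8(255), np.uint8(255), np.uint8(255)), (np.uint8(255), np.uint8(255), np.uint8(255)), (np.uint8(255), np.uint8(255), np.uint8(255)), (np.uint8(255), np.uint8(255), np.uint8(255))]
unit edge [533.91  26.5   46.  ] [  -0.81 -112.4 ]
unit edge [539.5   43.49  46.  ] [  1.7  -94.69]
unitedge [552.06 123.94  46.  ] [ -0.1  -13.29]
unitedge [554.28 133.61  46.  ] [ 0.38 -3.37]
fence in [533.31   3.79  34.  ] [   2.6  -134.86]
fence out [541.9    1.68  34.  ] [  11.43 -135.42]
```

```bash
cat >> h.py <<'E'
TH=-.177;RJ=np.array([[np.cos(TH),-np.sin(TH)],[np.sin(TH),np.cos(TH)]]);C=np.array([554.5,137])
def proj(n,u,v,z):
    q=np.r_[C+RJ@[u,v],z];c=calibration(n);p=c['view']@np.r_[q,1]
    K=np.array([[c['fx'],0,c['cx']],[0,c['fy'],c['cy']],[0,0,1]])
    return cv2.projectPoints(np.array([[p[0],-p[1],-p[2]]]),np.zeros(3),np.zeros(3),K,np.array(c['D']))[0].ravel()
E
python3 - <<'E'
from h import *
for u,z in ((0,46),(-3,46),(0,34),(10,34),(10,10)): print(u,z,proj("scene",u,-90,z))
E
```

```text
0 46 [257.47126764 194.69351871]
-3 46 [257.37987059 194.17412582]
0 34 [257.35536077 197.89646479]
10 34 [257.66030832 199.65679841]
10 10 [257.42738376 205.98179635]
```

Blocked about 3 mm earlier in +x than I predicted, and the images suggest nearly flush. I'll release, rise and look at it unobstructed.

Request:
move_arm:
  rows:
    - [0,0,0,0,-0.42]
    - [0,0,0,0,-0.42]
    - [0,0,0,0,-0.42]
    - [0,0,20,0,-0.42]
    - [0,0,50,0,-0.42]
    - [-20,4,75,0,-0.42]
    - [-80,14,75,0,1]
    - [-140,25,75,0,1]
    - [-140,25,75,0,1]
    - [-140,25,75,0,1]

```text
t: 9.4
ee_pos: [377.5, 127.9, 113.6]
orientation: [1.335, 1.122, -1.344]
ft_force: [0.4, 0.3, -0.2]
width: 25.8
```

```bash
python3 st.py; python3 - <<'E'
from h import *
im=get_image("scene");cv2.imwrite("pics/scene4.png",im)
cv2.imwrite("pics/scene4b.png",cv2.resize(im[160:225,215:325],None,fx=7,fy=7,interpolation=cv2.INTER_CUBIC))
im=get_image("top");cv2.imwrite("pics/top4.png",im)
cv2.imwrite("pics/top4b.png",cv2.resize(im[180:275,185:285],None,fx=6,fy=6,interpolation=cv2.INTER_CUBIC))
E
```

```text
t 9.4 tcp [377.46  127.897 113.555] jaw yaw -0.17756770676784614 toolx [-0.005 -0.002 -1.   ] q [ 0.297  0.29   2.185 -0.001  0.673  0.475] F [ 0.386  0.258 -0.209] M [-0.018 -0.012 -0.031] w 25.77667027287868
```

View pics/scene4b.png

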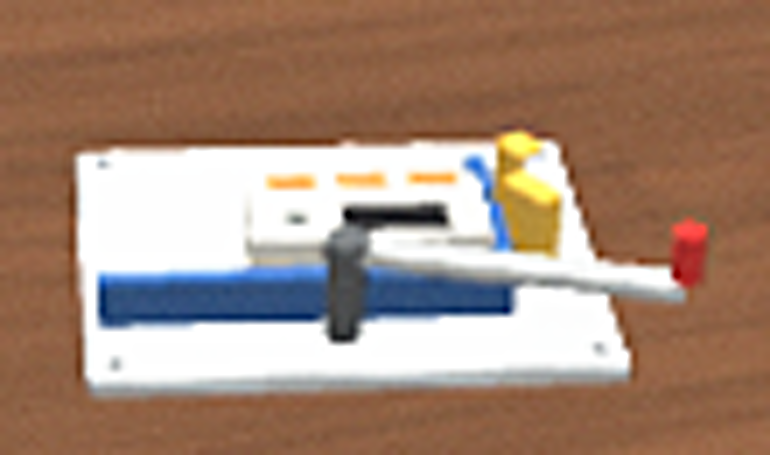

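View pics/top4b.png

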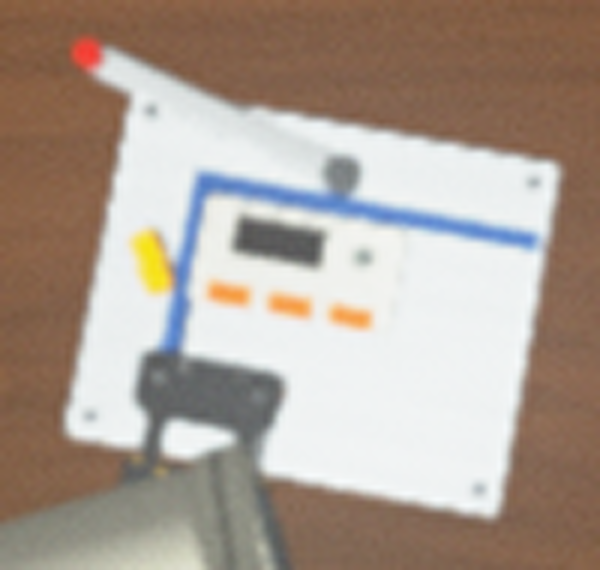

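```bash
python3 - <<'E'
from h import *
np.set_printoptions(precision=2,suppress=True)
t=cv2.imread("pics/top4.png")
m1=mask(t,(7,120,150),(20,255,255),(215,222,252,240));h=cv2.cvtColor(t,cv2.COLOR_BGR2HSV).astype(float)
# saturation-weighted centroids
n,l,st,c=cv2.connectedComponentsWithStats(m1)
w=np.clip(t[:,:,2].astype(float)-t[:,:,0]-40,0,None)
cc=[]
for i in range(1,n):
    x,y=np.round(c[i]).astype(int);yy,xx=np.mgrid[y-4:y+5,x-5:x+6];ww=w[y-4:y+5,x-5:x+6];cc.append(((ww*xx).sum()/ww.sum(),(ww*yy).sum()/ww.sum()))
S=onz("top",cc,46)[:,:2];print(st[1:,4],S,(S-C)@RJ)
d=S[0]-S[-1];print("yaw",np.arctan2(-d[0],d[1]))
# same at start
t0=cv2.imread("pics/top0.png");w0=np.clip(t0[:,:,2].astype(float)-t0[:,:,0]-100,0,None)
a=mask(t,(0,0,0),(180,255,110),(222,213,242,226));print("window",(onz("top",[cent(a)],46)[:,:2]-C)@RJ)
# initial in unit frame, assume centre (404.6,-232) yaw -.48
R0=np.array([[np.cos(-.48),-np.sin(-.48)],[np.sin(-.48),np.cos(-.48)]])
c0=np.array([404.6,-232.])
print("init sock",(np.array([[397.5,-190.4],[382.1,-219.8],[366.9,-249.3]])-c0)@R0,"win",(np.array([418.8,-225.8])-c0)@R0)
E
```

```text
[12 13 12] [[498.34 124.4 ]
 [492.39  91.61]
 [486.39  59.29]] [[-53.06 -22.29]
 [-53.15 -55.61]
 [-53.36 -88.49]]
yaw -0.1814952550508833
window [[-20.91 -43.07]]
init sock [[-25.51  33.62]
 [-25.59   0.43]
 [-25.45 -32.75]] win [ 9.73 12.06]
```

Request:
move_arm:
  rows:
    - [40,-15,0,0,1]
    - [83.7,-30,0,0,1]
    - [83.7,-30,-50,0,1]
    - [83.7,-30,-90,0,1]
    - [83.7,-30,-93,0,1]
    - [83.7,-30,-93,0,1]

```text
t: 10.25
ee_pos: [462.7, 97.7, 20.8]
orientation: [1.336, 1.121, -1.345]
ft_force: [-0.1, 0.3, 0.9]
width: 0.7
```

Request:
move_arm:
  rows:
    - [5,-0.9,0,0,1]
    - [9,-1.6,0,0,1]
    - [9,-1.6,0,0,1]

```text
t: 10.62
ee_pos: [472.8, 96.2, 21.7]
orientation: [1.337, 1.12, -1.343]
ft_force: [-0.5, 1.1, -0.2]
width: 0.5
```

Request:
move_arm:
  rows:
    - [1,-0.2,0,0,1]
    - [2,-0.35,-0.5,0,1]
    - [2,-0.35,-0.5,0,1]

```text
t: 11.0
ee_pos: [474.8, 95.8, 21.1]
orientation: [1.337, 1.12, -1.343]
ft_force: [0.5, -0.4, -0.0]
width: 0.2
```

Request:
move_arm:
  rows:
    - [1,-0.2,0,0,1]
    - [2,-0.35,0,0,1]
    - [2,-0.35,0,0,1]

```text
t: 11.38
ee_pos: [476.7, 95.5, 21.1]
orientation: [1.337, 1.12, -1.343]
ft_force: [-0.3, 0.0, 0.1]
width: 0.4
```

Request:
move_arm:
  rows:
    - [1,-0.2,0,0,1]
    - [2,-0.35,0,0,1]
    - [2,-0.35,0,0,1]

```text
t: 11.75
ee_pos: [477.7, 95.1, 21.0]
orientation: [1.336, 1.121, -1.345]
ft_force: [-4.8, 0.9, 4.1]
width: 0.7
```

Request:
move_arm:
  rows:
    - [1,-0.2,0,0,1]
    - [2,-0.35,0,0,1]
    - [2,-0.35,0,0,1]

```text
t: 12.12
ee_pos: [479.0, 94.6, 20.9]
orientation: [1.335, 1.122, -1.346]
ft_force: [-4.9, 1.3, 4.7]
width: 0.3
```

Request:
move_arm:
  rows:
    - [1,-0.2,0,0,1]
    - [2,-0.35,0,0,1]
    - [2,-0.35,0,0,1]

```text
t: 12.5
ee_pos: [479.4, 94.4, 20.8]
orientation: [1.333, 1.124, -1.348]
ft_force: [-7.7, 3.3, 6.4]
width: 0.6
```

Request:
move_arm:
  rows:
    - [1.5,-0.3,0,0,1]
    - [3,-0.5,0,0,1]
    - [3,-0.5,0,0,1]

```text
t: 12.88
ee_pos: [479.3, 94.1, 20.6]
orientation: [1.33, 1.127, -1.353]
ft_force: [-12.3, 6.9, 11.0]
width: 0.5
```

Request:
move_arm:
  rows:
    - [2,-0.4,0,0,1]
    - [4,-0.7,0,0,1]
    - [4,-0.7,0,0,1]

```text
t: 13.25
ee_pos: [479.0, 93.8, 20.4]
orientation: [1.326, 1.132, -1.36]
ft_force: [-15.4, 8.7, 13.6]
width: 0.4
```

```bash
python3 st.py; python3 - <<'E'
from h import *
im=get_image("scene");cv2.imwrite("pics/scene5.png",im)
cv2.imwrite("pics/scene5b.png",cv2.resize(im[160:225,215:325],None,fx=7,fy=7,interpolation=cv2.INTER_CUBIC))
a=cv2.imread("pics/scene4.png")
for q in (a,im):
  for x in (252,256,260): print(x,q[191:200,x,2], q[191:200,x,0])
E
```

```text
t 13.25 tcp [479.019  93.832  20.366] jaw yaw -0.1796912427453889 toolx [-0.023 -0.002 -1.   ] q [0.168 0.579 2.013 0.003 0.573 0.345] F [-15.432   8.721  13.592] M [1.272 2.266 0.061] w 0.400240246472081
252 [255 255 255 227 166 181 187 114  74] [254 255 255 217 157 170 158 227 223]
256 [169 255 255 236 164 183 186 111  77] [169 255 255 227 155 167 170 226 220]
260 [255 255 255 222 154 173 169 114  72] [255 255 255 209 144 155 180 244 203]
252 [255 255 255 255 221 176 190 115  73] [254 254 255 255 208 165 161 226 226]
256 [166 239 255 255 202 174 197 117  69] [167 234 255 255 193 161 167 225 211]
260 [255 255 255 253 182 171 171 111  73] [254 255 255 245 171 152 178 241 204]
```

View pics/scene5b.png

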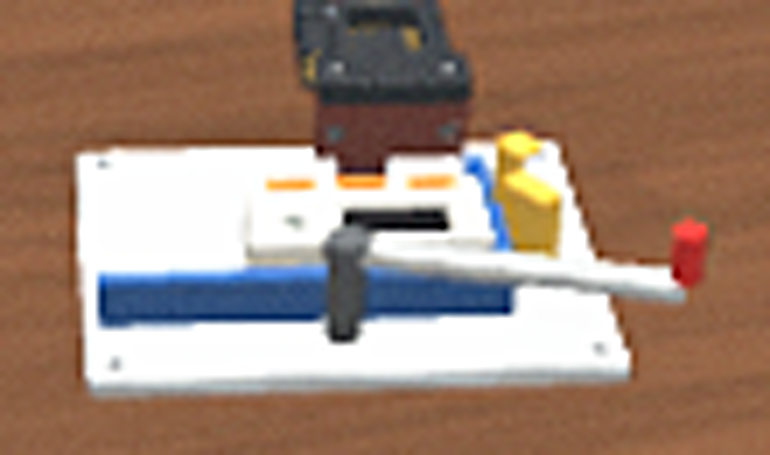

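The push moved the unit about 3 mm further and it is now hard against the long fence (unit edge row went from 194.3 to about 194.9). Next I'll push its -y end toward the short fence.

Request:
move_arm:
  rows:
    - [-14.8,2.6,0,0,1]
    - [-14.8,2.6,40,0,1]
    - [-14.8,2.6,80,0,1]
    - [0,-45,80,0,1]
    - [23.3,-90,80,0,1]
    - [23.3,-90,80,0,1]
    - [23.3,-90,30,0,1]
    - [23.3,-90,5,0,1]
    - [23.3,-90,5,0,1]
    - [23.3,-90,5,0,1]

```text
t: 14.55
ee_pos: [502.6, 4.3, 26.0]
orientation: [1.326, 1.132, -1.359]
ft_force: [-0.0, 0.4, 0.5]
width: 0.5
```

```bash
python3 st.py;python3 - <<'E'
from h import *
np.set_printoptions(precision=2,suppress=True)
im=get_image("top");cv2.imwrite("pics/top6.png",im)
cv2.imwrite("pics/top6b.png",cv2.resize(im[180:275,185:285],None,fx=6,fy=6,interpolation=cv2.INTER_CUBIC))
E
```

```text
t 14.55 tcp [502.639   4.293  26.006] jaw yaw -0.17913207448102775 toolx [-0.022 -0.002 -1.   ] q [-0.013  0.579  1.982 -0.005  0.603  0.17 ] F [-0.032  0.407  0.453] M [-0.003 -0.021  0.009] w 0.5173972779676979
```

View pics/top6b.png

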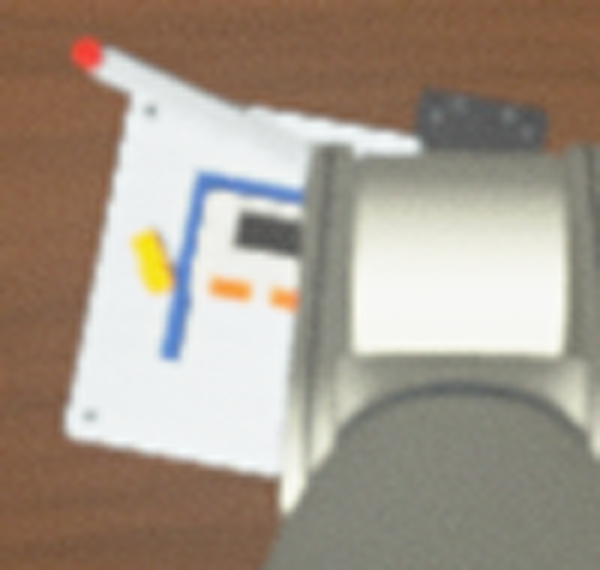

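Clear. I'll push along +v.

Request:
move_arm:
  rows:
    - [1.4,8,-2,0,1]
    - [2.5,14,-4,0,1]
    - [2.5,14,-4,0,1]
    - [2.5,14,-4,0,1]

```text
t: 15.1
ee_pos: [505.5, 18.3, 22.4]
orientation: [1.326, 1.132, -1.358]
ft_force: [0.4, 0.1, -1.2]
width: 0.4
```

Request:
move_arm:
  rows:
    - [0.35,2,0,0,1]
    - [0.7,4,0,0,1]
    - [0.7,4,0,0,1]

```text
t: 15.48
ee_pos: [505.6, 20.1, 22.4]
orientation: [1.323, 1.131, -1.359]
ft_force: [-1.4, -17.3, 2.9]
width: 0.7
```

Request:
move_arm:
  rows:
    - [0.2,1,0,0,1]
    - [0.35,2,0,0,1]
    - [0.35,2,0,0,1]

```text
t: 15.85
ee_pos: [505.7, 20.0, 22.5]
orientation: [1.32, 1.13, -1.36]
ft_force: [-1.4, -15.1, 2.2]
width: 0.7
```

Seated in y: it stopped dead at 17 N. I'll retreat and look at the unobstructed corner.

Request:
move_arm:
  rows:
    - [-2.6,-15,0,0,1]
    - [-2.6,-15,50,0,1]
    - [-20,-15,100,0,1]
    - [-60,10,100,0,1]
    - [-100,50,100,0,1]
    - [-125,100,100,0,1]
    - [-125,140,100,0,1]
    - [-125,150,100,0,1]
    - [-125,150,100,0,1]
    - [-125,150,100,0,1]

```text
t: 17.1
ee_pos: [380.6, 168.9, 122.3]
orientation: [1.32, 1.129, -1.362]
ft_force: [0.3, -0.2, -0.1]
width: 0.2
```

```bash
python3 - <<'E'
from h import *
np.set_printoptions(precision=2,suppress=True)
t=get_image("top");cv2.imwrite("pics/top7.png",t)
cv2.imwrite("pics/top7b.png",cv2.resize(t[180:275,185:285],None,fx=6,fy=6,interpolation=cv2.INTER_CUBIC))
s=get_image("scene");cv2.imwrite("pics/scene7.png",s)
cv2.imwrite("pics/scene7b.png",cv2.resize(s[160:225,215:325],None,fx=7,fy=7,interpolation=cv2.INTER_CUBIC))
m1=mask(t,(7,120,150),(20,255,255),(215,222,252,240))
n,l,st,c=cv2.connectedComponentsWithStats(m1)
w=np.clip(t[:,:,2].astype(float)-t[:,:,0]-40,0,None)
cc=[]
for i in range(1,n):
    x,y=np.round(c[i]).astype(int);yy,xx=np.mgrid[y-4:y+5,x-5:x+6];ww=w[y-4:y+5,x-5:x+6];cc.append(((ww*xx).sum()/ww.sum(),(ww*yy).sum()/ww.sum()))
S=onz("top",cc,46)[:,:2];print((S-C)@RJ)
d=S[0]-S[-1];print("yaw",np.arctan2(-d[0],d[1]))
a=mask(t,(0,0,0),(180,255,110),(222,213,242,226));print("window",(onz("top",[cent(a)],46)[:,:2]-C)@RJ)
k=cent(mask(t,(0,150,120),(6,255,255),(190,180,215,200)));K=onz("top",[k],74)[0,:2];print("knob",K,(K-C)@RJ-[20,-70])
for x in (252,256,260): print(x,s[191:200,x,2], s[191:200,x,0])
E
python3 st.py
```

```text
[[-50.31 -22.19]
 [-50.3  -55.45]
 [-50.44 -88.29]]
yaw -0.17900573017191843
window [[-18.22 -42.9 ]]
knob [624.89 199.73] [ 38.25 144.14]
252 [255 255 255 255 219 175 191 116  72] [254 255 255 255 205 162 162 228 225]
256 [164 239 255 255 207 178 188 113  75] [166 233 255 255 194 162 168 229 213]
260 [255 255 255 252 186 169 170 104  69] [255 255 255 244 176 152 181 235 199]
t 17.2 tcp [380.668 168.918 122.316] jaw yaw -0.17881702795805712 toolx [-0.024 -0.008 -1.   ] q [0.388 0.301 2.131 0.003 0.735 0.564] F [ 0.533 -0.659 -0.32 ] M [-0.045 -0.057  0.039] w 0.7387205861307375
```

View pics/top7b.png

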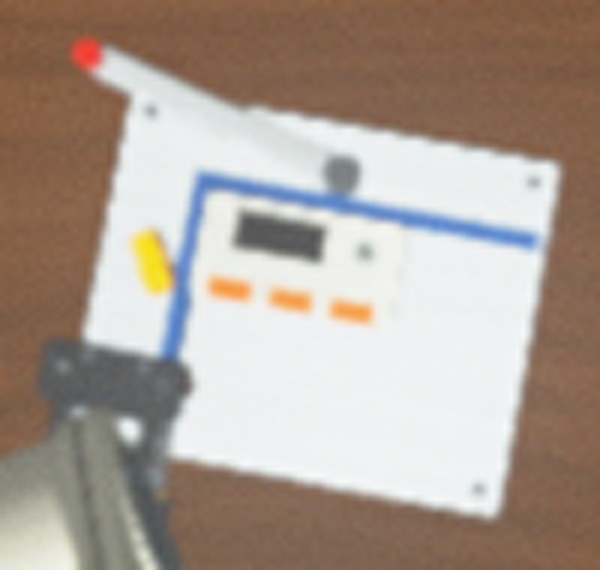

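View pics/scene7b.png

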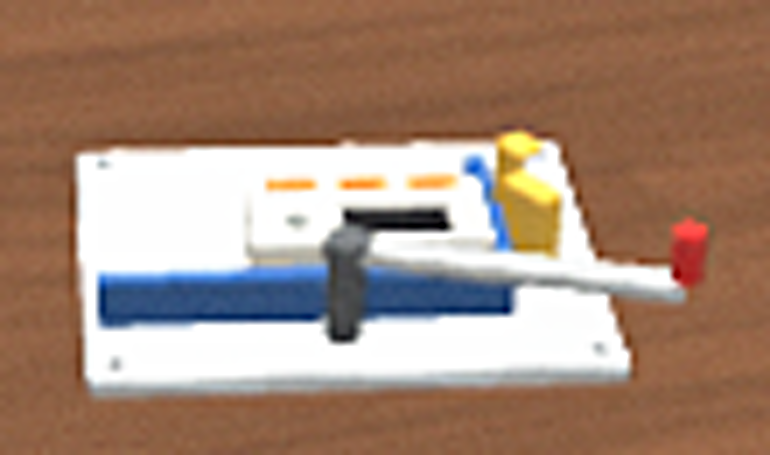

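The unit is flush and square (yaw -0.179 against the fence's -0.177). I'll move on to the knob at (624,198).

Request:
move_arm:
  rows:
    - [60,7,0,-0.1,0]
    - [120,14,0,-0.2,0]
    - [180,21,0,-0.26,0]
    - [230,27,0,-0.26,0]
    - [243,29,0,-0.26,0]
    - [243,29,-15,-0.26,0]
    - [243,29,-15,-0.26,0]
    - [243,29,-15,-0.26,0]

```text
t: 18.2
ee_pos: [622.2, 197.7, 107.0]
orientation: [1.506, 0.983, -1.549]
ft_force: [1.0, 1.0, -0.1]
width: 43.6
```

```bash
python3 st.py; python3 - <<'E'
from h import *
s=get_image("scene");cv2.imwrite("pics/scene8.png",s)
cv2.imwrite("pics/scene8b.png",cv2.resize(s[120:225,235:355],None,fx=5,fy=5,interpolation=cv2.INTER_CUBIC))
E
```

```text
t 18.2 tcp [622.176 197.704 106.981] jaw yaw -0.4384655657946705 toolx [-0.027 -0.002 -1.   ] q [0.287 0.612 1.614 0.007 0.942 0.721] F [ 0.96   0.984 -0.124] M [-0.013 -0.048  0.045] w 43.59481659338189
```

View pics/scene8b.png

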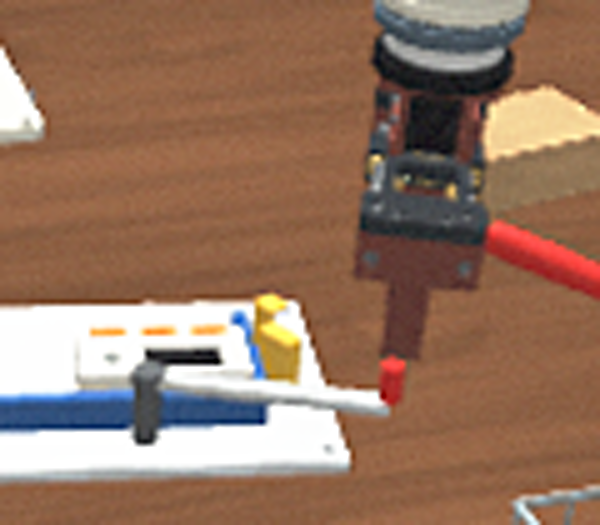

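Request:
move_arm:
  rows:
    - [2,0,-20,0,0]
    - [2,0,-40,0,0]
    - [2,0,-42,0,0]
    - [2,0,-42,0,0]
    - [2,0,-42,0,1]
    - [2,0,-42,0,1]
    - [2,0,-42,0,1]
    - [2,0,-42,0,1]
    - [2,0,-42,0,1]

```text
t: 19.38
ee_pos: [624.9, 198.0, 65.7]
orientation: [1.507, 0.982, -1.547]
ft_force: [-1.2, 0.2, 2.2]
width: 13.0
```

```bash
python3 st.py; python3 - <<'E'
from h import *
# arc, relative to TCP now
o=ctrl.get_obs()['ee_pos'][:2]
piv=C+RJ@[20,-70];r=o-piv;print("r",np.linalg.norm(r),"ang from closed",(np.arctan2(.832,-.555)+TH)-np.arctan2(r[1],r[0]))
tot=(np.arctan2(.832,-.555)+TH)-np.arctan2(r[1],r[0])
for k in range(0,15):
    a=min(k*.07,99);R=np.array([[np.cos(a),-np.sin(a)],[np.sin(a),np.cos(a)]])
    print(round(a,2),np.round(piv+R@r-o,1),round(a,2))
E
```

```text
t 19.375 tcp [624.881 197.977  65.748] jaw yaw -0.43843976241077437 toolx [-0.025 -0.001 -1.   ] q [0.286 0.671 1.621 0.008 0.875 0.719] F [-1.223  0.247  2.223] M [-0.093 -0.148 -0.037] w 13.03973587983678
r 147.54083460825774 ang from closed 0.8525915784588278
0.0 [0. 0.] 0.0
0.07 [-9.5  4.1] 0.07
0.14 [-19.2   7.5] 0.14
0.21 [-29.2  10.2] 0.21
0.28 [-39.3  12.2] 0.28
0.35 [-49.6  13.5] 0.35
0.42 [-59.9  14.1] 0.42
0.49 [-70.2  14. ] 0.49
0.56 [-80.5  13.1] 0.56
0.63 [-90.7  11.5] 0.63
0.7 [-100.8    9.2] 0.7
0.77 [-110.6    6.2] 0.77
0.84 [-120.3    2.6] 0.84
0.91 [-129.7   -1.8] 0.91
0.98 [-138.7   -6.8] 0.98
```

Request:
move_arm:
  rows:
    - [-9.5,4.1,0,0.07,1]
    - [-19.2,7.5,0,0.14,1]
    - [-29.2,10.2,0,0.21,1]
    - [-39.3,12.2,0,0.28,1]
    - [-49.6,13.5,0,0.35,1]
    - [-59.9,14.1,0,0.42,1]

```text
t: 20.12
ee_pos: [564.9, 212.4, 65.8]
orientation: [1.202, 1.209, -1.243]
ft_force: [0.3, 1.3, -0.3]
width: 13.3
```

Request:
move_arm:
  rows:
    - [-10.3,-0.1,0,0.07,1]
    - [-20.6,-1,0,0.14,1]
    - [-30.8,-2.6,0,0.21,1]
    - [-40.9,-4.9,0,0.28,1]
    - [-50.7,-7.9,0,0.35,1]
    - [-50.7,-7.9,0,0.35,1]

```text
t: 20.88
ee_pos: [513.4, 204.8, 65.8]
orientation: [0.941, 1.353, -0.981]
ft_force: [-2.6, 3.7, -1.9]
width: 13.2
```

```bash
python3 - <<'E'
from h import *
o=ctrl.get_obs()['ee_pos'][:2]
piv=C+RJ@[20,-70];r=o-piv;print("r",np.linalg.norm(r),"ang from closed",(np.arctan2(.832,-.555)+TH)-np.arctan2(r[1],r[0]))
for a in (.03,.06,.09,.12,.15):
    R=np.array([[np.cos(a),-np.sin(a)],[np.sin(a),np.cos(a)]]);print(a,piv+R@r-o)
E
```

```text
r 148.35435447758317 ang from closed 0.07883418016627752
0.03 [-4.18452849 -1.51537083]
0.06 [-8.32171978 -3.15557683]
0.09 [-12.40785068  -4.91914191]
0.12 [-16.43924394  -6.80447898]
0.15 [-20.41227157  -8.80989138]
```

Request:
move_arm:
  rows:
    - [-4.2,-1.5,0,0.03,1]
    - [-8.3,-3.1,0,0.06,1]
    - [-8.3,-3.1,0,0.06,1]

```text
t: 21.25
ee_pos: [504.7, 201.7, 65.8]
orientation: [0.895, 1.374, -0.936]
ft_force: [-2.1, 3.6, -0.3]
width: 13.1
```

Request:
move_arm:
  rows:
    - [-1.9,-0.8,0,0.01,1]
    - [-3.7,-1.5,0,0.02,1]
    - [-3.7,-1.5,0,0.02,1]

```text
t: 21.62
ee_pos: [500.9, 200.1, 65.8]
orientation: [0.879, 1.38, -0.921]
ft_force: [-1.4, 2.4, -0.7]
width: 13.5
```

Request:
move_arm:
  rows:
    - [-1,-0.4,0,0.01,1]
    - [-2,-0.9,0,0.015,1]
    - [-2,-0.9,0,0.015,1]

```text
t: 22.0
ee_pos: [500.4, 199.8, 65.9]
orientation: [0.87, 1.383, -0.907]
ft_force: [4.1, 4.7, -5.5]
width: 13.2
```

Request:
move_arm:
  rows:
    - [-1,-0.4,0,0.01,1]
    - [-2,-0.9,0,0.015,1]
    - [-2,-0.9,0,0.015,1]

```text
t: 22.38
ee_pos: [500.4, 199.8, 66.0]
orientation: [0.861, 1.386, -0.892]
ft_force: [5.3, 6.6, -8.3]
width: 12.9
```

The bar is hard against its stop. I'll release, lift and check.

Request:
move_arm:
  rows:
    - [0,0,0,0,0.2]
    - [0,0,0,0,0.2]
    - [0,0,0,0,0.2]
    - [0,0,30,0,0.2]
    - [0,0,70,0,0.2]
    - [-50,30,90,0,0.2]
    - [-100,60,100,0,0.2]
    - [-150,80,100,0,0.2]
    - [-150,80,100,0,0.2]

```text
t: 23.5
ee_pos: [347.2, 280.0, 166.1]
orientation: [0.857, 1.388, -0.89]
ft_force: [0.8, -0.1, -0.0]
width: 34.6
```

```bash
python3 st.py; python3 - <<'E'
from h import *
np.set_printoptions(precision=2,suppress=True)
t=get_image("top");cv2.imwrite("pics/top9.png",t)
cv2.imwrite("pics/top9b.png",cv2.resize(t[180:275,185:285],None,fx=6,fy=6,interpolation=cv2.INTER_CUBIC))
s=get_image("scene");cv2.imwrite("pics/scene9.png",s)
cv2.imwrite("pics/scene9b.png",cv2.resize(s[160:225,215:325],None,fx=7,fy=7,interpolation=cv2.INTER_CUBIC))
k=cent(mask(t,(0,150,120),(6,255,255),(190,180,225,260)));K=onz("top",[k],74)[0,:2];r=(K-C)@RJ-[20,-70];print("knob",k,K,r,np.hypot(*r),"latch",np.arctan2(.832,-.555)-np.arctan2(r[1],r[0]))
k2=cent(mask(s,(0,150,80),(6,255,255),(270,160,325,215)));print(tri(k,k2))
for x in (252,256,260): print(x,s[191:200,x,2])
E
```

```text
t 23.5 tcp [347.23  279.998 166.078] jaw yaw 0.4473516776632491 toolx [-0.01  -0.017 -1.   ] q [ 0.657  0.256  2.046 -0.01   0.858  0.216] F [ 0.788 -0.09  -0.032] M [-0.018 -0.067  0.047] w 34.6139833059469
knob (197.41176470588235, 226.88235294117646) [502.63 201.01] [-82.33 123.88] 148.74144963700283 latch 0.0017293589836739898
(array([502.2 , 199.71,  74.21]), np.float64(2.645517498071117))
252 [255 255 255 255 222 175 188 116  70]
256 [167 238 255 255 203 181 188 114  74]
260 [255 255 255 252 181 169 168 108  74]
```

View pics/scene9b.png

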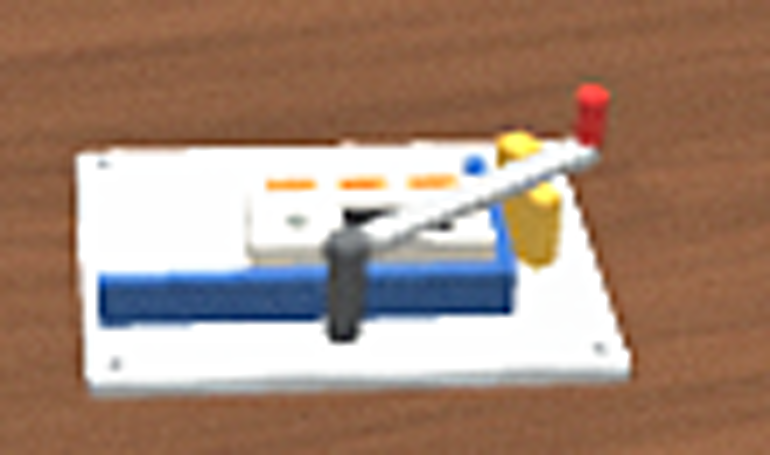

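View pics/top9b.png

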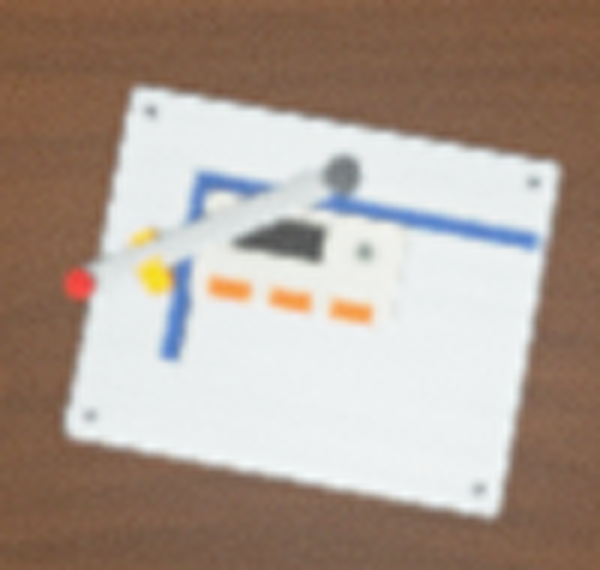

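```bash
python3 -c "
from workcell import ctrl
print(ctrl.close_job())"
```

```text
the job is handed in; nothing more can be done
None
```

The control unit is in the fence corner with its sockets facing away from the long fence, and the hold-down bar is home in the yellow catch. I handed the job in at about 23.5 s. No verdict came back.

- **Placing:** I gripped the unit by its top edge, set it on the plate and slid it against both fences. My first slide in +x stopped about 3 mm short of the long fence, probably because a finger caught on something. I pushed it home with shut fingers on the socket side, then on the -y end. It held still at about 15 N in each direction.
- **Bar:** I gripped the red knob and swung it round until it stopped hard.
- **Last checks:**
  - The unit's yaw, taken before the swing, was -0.179 rad against the fence's -0.177.
  - After the swing, the visible stretch of the unit's long-fence edge was unchanged in the scene view.
  - The knob's position gives a latch angle of about 0.002 rad.
  - The gripper was clear, and I never took it near the other parts.
- **Disagreement:** the camera can't confirm the last 1–3 mm of the unit's position. In x, the sockets put its centre 24.8 mm from the long fence and the window 27.9 mm, where 28 mm is expected. I relied on the firm contact for the final fit.

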